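# Hold a hinge arm in its jamb, knuckle holes lined up for the pin

### The job

Two short wooden hinge arms lie on the bench in front of a fixed jamb post with two hinge knuckles. Pick up the arm whose single knuckle fits between the jamb's two knuckles, bring it in level and pointing straight out from the post so that the three holes line up and the 10 mm pin could be dropped straight through, and finish while still holding it there in the gripper, its weight not resting on the jamb. Bring it in without ramming the jamb, and leave the forked arm, the pin, the hammer and the glue bottle where they are.

Things in the scene. Friction and masses are not known exactly. Their poses are not given: they have to be found in the camera images.
- jamb_gap (a point): On the fixed jamb's vertical barrel axis, mid-way up the 38 mm gap between its two dark steel knuckles, 70 mm above the bench. Knuckles: 28 mm across, 14 mm vertical hole, the lower 23 to 51 mm and the upper 89 to 117 mm above the bench. z is up; x points from the axis into the post, horizontally. The gap is open at the front (-x) and both sides. Position and yaw vary.
- jamb: The fixed wooden jamb post that carries these knuckles; origin on the bench under the barrel axis, axes as jamb_gap. Along +x: steel plate from 20 mm, post (50 x 70 mm, 121 mm tall) from 24 mm; a 14 mm high base board, 120 mm wide, lies from 12 to 112 mm.
- tongue_mid (a point): Centre, half-way up, of the loose wooden bar of the arm to be used: 150 (x) x 34 (y) x 46 mm (z), lying on the bench, about 0.28 kg; grasp it across its 34 mm. x runs along the bar towards its knuckle, z is up. At the +x end a steel plate carries a single steel knuckle in the middle of the bar's height; a thin steel strap (1.5 mm high) lies on the last 42 mm of its top.
- tongue_eye (a point): Centre of the single knuckle of the arm to be used, on the axis of its hole: 95 mm along +x from tongue_mid, same height and axes. Knuckle 28 mm across, 30 mm high (8 mm below the bar's top, 8 mm above its underside), vertical 14 mm hole along z; a 10 mm wide neck joins it to the end plate, which ends 16 mm short of the hole's axis.
- fork_mid (a point): Centre, half-way up, of the bar of the other, forked arm: same bar and size, but with two 14 mm high knuckles at its end, flush with the bar's top and underside and open between them; it cannot mesh with the jamb and stays where it is.
- pin: Loose steel hinge pin, 10 mm thick, lying on the bench: a straight shank 100 mm long with a 35 mm bent handle at one end. Origin under the middle of the shank, x along the shank. Leave it alone.
- hammer: Tack hammer with a wooden handle, 112 x 245 x 25 mm, lying at the back left; origin at its underside. Leave it alone.
- glue: Yellow glue bottle with a red nozzle, 38 mm across and 123 mm tall, standing at the back, behind the post; origin under its centre, z up. Leave it standing.
Not all that is in view belongs to the job. There is more than one size of the jamb; the job needs the largest.

How it is judged (in metres and radians):
On the way:
1. the single-knuckle arm is lifted clear of the bench in the gripper (height (world z) of tongue_mid above 0.04 m and contact force between the fingers and tongue above 2 N), for 0.2 s.
At the end, for the whole second after the job is handed in: The hole in the arm's knuckle is within 4 mm of the barrel axis sideways and of mid-gap in height, upright within 0.07 rad; the bar points straight out within 0.25 rad; at rest, gripped with over 2 N, the jamb bearing less than 1 N of it (horizontal distance between tongue_eye and jamb_gap below 0.004 m and z of tongue_eye in the frame of jamb_gap between -0.004 and 0.004 m and angle between the z axis of tongue_eye and the z axis of jamb_gap, either way round below 0.07 rad and angle between the x axis of tongue_eye and the x axis of jamb_gap, either way round below 0.25 rad and contact force between the fingers and tongue above 2 N and contact force between tongue and jamb below 1 N and linear speed of tongue below 0.02 m/s); the arm keeps its last pose, push and grip.
It fails at once if the forked arm is moved by more than 20 mm (distance of fork_mid from where it was at the start of the episode above 0.02 m).
It fails at once if the pin is moved by more than 20 mm (distance of pin from where it was at the start of the episode above 0.02 m).
It fails at once if the hammer is moved by more than 20 mm (distance of hammer from where it was at the start of the episode above 0.02 m).
It fails at once if the glue bottle is moved by more than 20 mm or tipped (distance of glue from where it was at the start of the episode above 0.02 m or angle between glue's own z axis and vertical above 0.3 rad).
It fails at once if the arm is rammed into the jamb with more than 40 N (contact force between tongue and jamb above 40 N).
It also fails if it takes over 37 s, if anything falls off the work surface, if the arm or the gripper's body presses on something with over 40 N, if the wrist force passes 120 N, or if a joint passes its speed limit or range.

### The arm

A 6-joint arm with a two-finger parallel gripper is mounted at the origin on a cart in front of the work surface, level with it; the furniture and walls round the work are solid. World frame = base frame: x ahead of the robot, y to its left, z up, the work surface at z = 0. Lengths are in mm, angles in rad, forces in N, time in s.
With the tool pointing down it reaches from about 325 to 875 mm from the base axis. Payload 4.4 kg.
Tool frame: the origin (TCP) lies on the centre line of the jaws, within the pads' length; the fingertips stand ahead of it and the grasp point (between the pads) lies 6 mm ahead of it (ctrl.tcp_to_tips is the z of the fingertips in the tool frame, in mm); z points along the fingers, y is the direction in which the jaws open and shut (so a half turn about z gives the same grasp; the last joint's range is limited). The gripper opens to 85 mm and grips with 20 to 120 N. Pads are 22 mm wide; open, the fingers measure 114 mm over their backs; the gripper's body (76 mm by 85 mm) begins 54 mm behind the grasp point. The pads swing forward as they close: fully open they stand 13 mm farther back than shut.
Start: joints at [-1.488, 0.207, 1.542, -0, 1.393, -0.15], TCP at [133.201, -559.361, 256.282] pointing down, gripper open.
Joint ranges: [-2.73, 2.73], [-0.86, 2.22], [0.23, 2.46], [-1.11, 4.25], [0.08, 2.63], [-2.82, 2.82]. Speed limits (rad/s): [2.79, 2.79, 3.14, 3.14, 3.14, 3.14].

### API

Orientations are given as a 3x3 rotation matrix whose columns are the frame's x, y, z axes.
In Python, from plant import ctrl, sensors, optics gives the robot as it stands. Calls block until the motion is done:
- ctrl.move_ptp(position, orientation): joint-space move of the TCP to a pose.
- ctrl.move_l(position, rot=None, vel=150, threshold=None): straight line of the TCP; rot=None keeps the orientation; vel is the mean speed in mm/s. With threshold (N) it stops when the force on the tool has changed by that much, and returns True; else False.
- ctrl.set_joints(angles): joint-space move.
- ctrl.gripper_to(opening, force=None): finger opening in mm; force is the grip in N (None keeps the last); returns when the fingers have stopped.
- ctrl.hold(seconds).
- ctrl.solve_ik(position, orientation): joint angles nearest the present ones, or None.
- sensors.read_state(): the state.
- optics.grab_frame(name): name is "side" or "top" or "wrist"; returns (picture, depth): 384x512x3 uint8, red, green, blue; 384x512 float32, mm along the optical axis (not along the pixel's ray), 0 where there is no reading.
- optics.camera_params(name): a dict with "mtx" (3x3 intrinsics, pixels), "R" (3x3) and "t" (3): a world point X has camera coordinates R X + t; the wrist camera has in their place "T_tool_cam" (4x4, takes a point from camera to tool coordinates, whose origin is the TCP and whose axes are the flange's). Camera axes: x right, y down, z forward; pixel columns grow to the right and rows downward; lengths in mm; the calibration is good to about 2 mm. The wrist camera is an equidistant fisheye: a pixel r from the principal point sees the ray r / f radians off the axis. A picture is of the moment at which its call begins: read the wrist's pose just before it. camera_params takes no time and is no camera call.
A pose or a line that the arm cannot do raises ctrl.MotionError and nothing moves.
- ctrl.finish_job(): hands the job in, once; it reports no verdict.
The state is a dict: "t": time; "q": joint angles; "qvel": joint speeds; "tau": joint torques, N m; "eef_pos": TCP position; "eef_rot": TCP orientation; "force": force on the tool from outside, world axes, zero at the start; "wrist_torque": the same for the moment, N m; "grip_width": finger opening in mm.
Only numpy, scipy, OpenCV 4.12 (cv2) and the standard library are available. Lean on these libraries where they do the work, as an engineer would, in place of code of your own. Each camera call takes 0.05 s, during which the arm holds its last target.

## Working session

There is one attempt and no reset: what is moved stays moved. The work goes in short steps, each a Python script; the robot and the scene stay as the last script left them, time stands still between calls to the robot, and variables do not carry over. Pictures are saved under pics/ and viewed, and the job is handed in when it is done.

```bash
ls; mkdir -p pics
python3 - <<'E'
from plant import ctrl, sensors, optics
import cv2,numpy as np
print(sensors.read_state()['t'], ctrl.tcp_to_tips)
for n in ['side','top']:
    p,d=optics.grab_frame(n); np.savez('f_'+n,p=p,d=d)
    cv2.imwrite(f'pics/{n}0.png',cv2.resize(p[:,:,::-1],(800,600)))
    print(n,optics.camera_params(n))
E
```

```text
pics
0.0 25.0
side {'mtx': array([[418.93773969,   0.        , 251.02450037],
       [  0.        , 418.93773969, 192.26003475],
       [  0.        ,   0.        ,   1.        ]]), 'R': array([[ 0.9890086 , -0.14774368,  0.00581406],
       [-0.07772947, -0.55297299, -0.82956555],
       [ 0.12577808,  0.81999554, -0.55837908]]), 't': array([-580.69456853,  117.38163336, 1049.34857859])}
top {'mtx': array([[425.47612599,   0.        , 258.47040781],
       [  0.        , 425.47612599, 192.48539131],
       [  0.        ,   0.        ,   1.        ]]), 'R': array([[-0.026074  , -0.99965867, -0.00164217],
       [-0.99144735,  0.02606989, -0.12787695],
       [ 0.12787611, -0.00170614, -0.99178868]]), 't': array([  24.28244601,  578.09609468, 1189.54674955])}
```

View pics/side0.png

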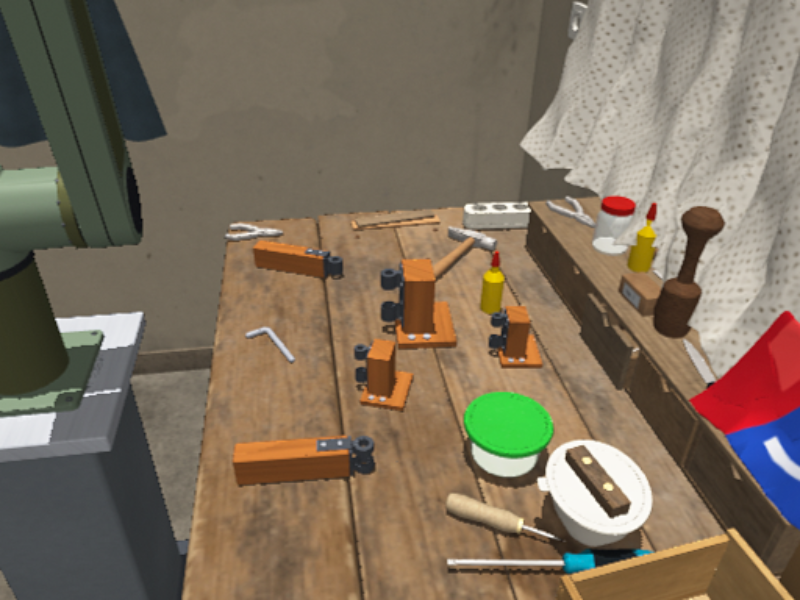

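View pics/top0.png

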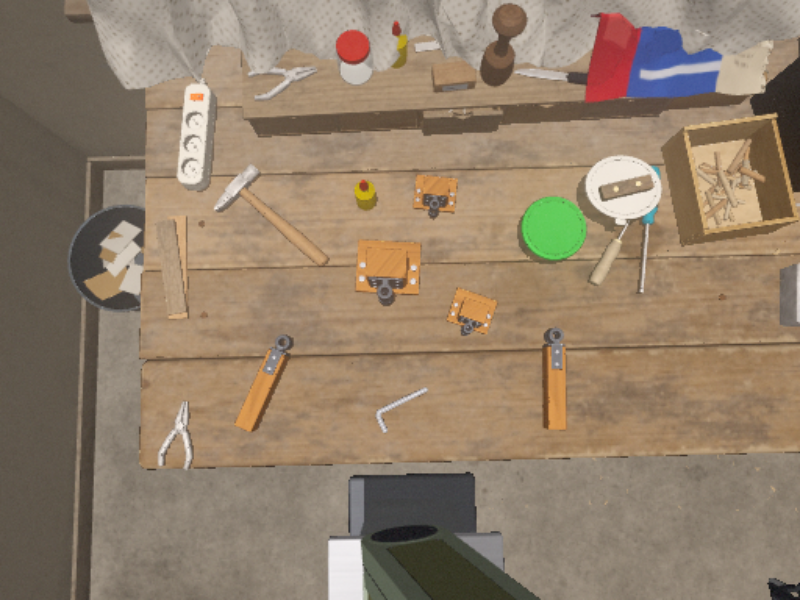

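The top view shows arms at (265,385) and (555,380), and jambs at (388,270), which is the largest, (435,195) and (470,312). Next I'll take close crops of the two arms' knuckles and the large jamb.

Run:
```python
import cv2,numpy as np
s=np.load('f_side.npz');t=np.load('f_top.npz')
def crop(p,c,r,w=60,h=45): 
    return cv2.resize(p[r-h//2:r+h-h//2,c-w//2:c+w-w//2,::-1],(400,300),interpolation=cv2.INTER_CUBIC)
a=np.hstack([crop(s['p'],205,168),crop(s['p'],225,288)])
b=np.hstack([crop(s['p'],268,192,80,60),crop(t['p'],248,175)])
cv2.imwrite('pics/crop1.png',np.vstack([a,b]))
def pts(n,d,box):
    z=np.load(f'f_{n}.npz')
```

```text
(no output)
```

View pics/crop1.png

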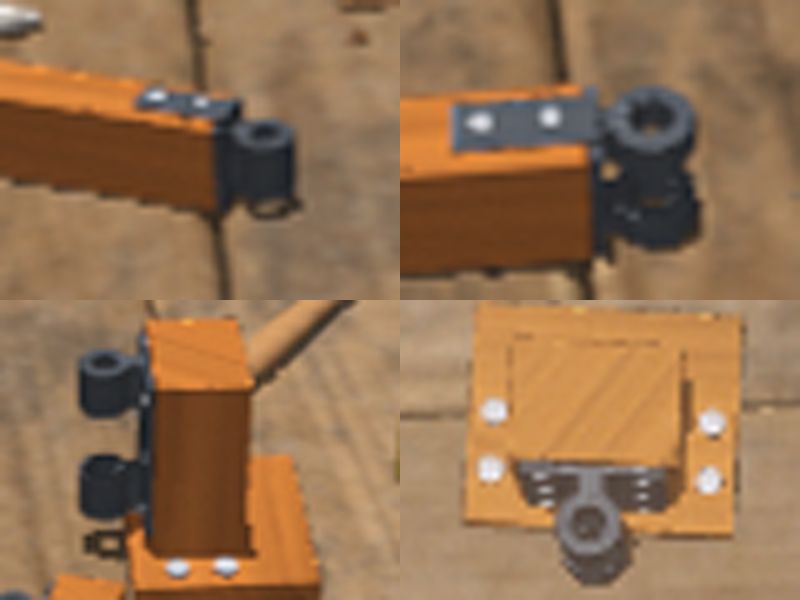

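The crops settle it. The left (far) arm, at top pixel (265,385), has one knuckle set below the bar's top. The right arm at (555,380) has two knuckles, so it is the fork. The large jamb is at top pixel (388,270). Next I'll measure both with depth.

```bash
cat > h.py <<'E'
import cv2,numpy as np
from plant import ctrl, sensors, optics
def cloud(n,p,d):
    c=optics.camera_params(n);K=c['mtx']
    v,u=np.mgrid[:384,:512]
    P=np.stack([(u-K[0,2])/K[0,0]*d,(v-K[1,2])/K[1,1]*d,d],-1)
    return (P-c['t'])@c['R']
def proj(n,X):
    c=optics.camera_params(n); x=c['mtx']@(c['R']@np.asarray(X,float)+c['t']); return x[:2]/x[2]
def load(n):
    z=np.load(f'f_{n}.npz');return z['p'],z['d'],cloud(n,z['p'],z['d'])
def rect(X):
    r=cv2.minAreaRect(X[:,:2].astype(np.float32));return r
E
python3 - <<'E'
from h import *
for n in ['top','side']:
    p,d,W=load(n)
    ok=(d>0)
    h=cv2.cvtColor(p,cv2.COLOR_RGB2HSV)
    wood=(h[...,0]<16)&(h[...,1]>150)
    print(n,'bench z',[np.round(np.median(W[a:a+6,b:b+6,2]),1) for a,b in ((215,210),(245,300),(225,420))])
    for nm,(x0,x1,y0,y1),(z0,z1) in [('arm',(250,500,100,420),(30,60)),('armknuck',(250,500,100,420),(25,60)),('posttop',(450,750,-120,150),(110,135)),('base',(450,750,-120,150),(7,25))]:
        m=ok&(W[...,0]>x0)&(W[...,0]<x1)&(W[...,1]>y0)&(W[...,1]<y1)&(W[...,2]>z0)&(W[...,2]<z1)
        if nm!='armknuck': m&=wood
        k,l,st,_=cv2.connectedComponentsWithStats(m.astype(np.uint8))
        for i in range(1,k):
            if st[i,4]>60:
                X=W[l==i]; print(n,nm,st[i],X.mean(0).round(1),'z',np.percentile(X[:,2],[5,50,95]).round(1),rect(X))
E
```

```text
top bench z [np.float64(-0.3), np.float64(-0.2), np.float64(-1.3)]
top arm [154 227  28  49 264] [414.5 273.   44.9] z [38.8 45.2 49.3] ((422.7383117675781, 273.0550537109375), (32.4645881652832, 147.20779418945312), 65.363525390625)
top armknuck [150 222  35  55 741] [425.5 271.   44.5] z [33.7 45.5 49.4] ((429.903076171875, 271.45892333984375), (36.06236267089844, 164.9313507080078), 65.54956817626953)
top posttop [234 159  27  20 305] [636.1  39.4 120.5] z [116.7 120.6 124.5] ((636.055908203125, 39.27013397216797), (69.76948547363281, 49.70555114746094), 84.80940246582031)
top base [229 154  40  15 217] [683.3  29.8  13.2] z [ 9.1 13.2 16.9] ((677.9352416992188, 35.881221771240234), (117.16087341308594, 39.83543014526367), 84.94230651855469)
side bench z [np.float64(-3.7), np.float64(0.5), np.float64(108.2)]
side arm [162 154  45  16 375] [412.2 266.4  41.5] z [31.2 43.9 47. ] ((420.6219482421875, 270.133544921875), (37.57672882080078, 148.45315551757812), 64.33607482910156)
side armknuck [162 154  51  18 533] [426.4 260.3  40.3] z [27.2 43.6 47.7] ((429.1911315917969, 266.1997375488281), (38.187217712402344, 166.79534912109375), 65.17479705810547)
side posttop [257 166  22  18 332] [633.7  28.2 119.7] z [112.7 120.5 122.4] ((634.4182739257812, 34.4486198425293), (74.5152359008789, 49.88085174560547), 85.6763687133789)
side base [253 193  39  29 560] [655.    9.9  14. ] z [ 9.2 13.7 20.5] ((647.4563598632812, 33.39131164550781), (122.38053894042969, 98.70042419433594), 86.1551742553711)
side base [252 238  13   9  95] [ 586.8 -106.1   10. ] z [ 7.8  9.4 15.6] ((588.5751953125, -105.92078399658203), (33.46851348876953, 25.538379669189453), 69.34928131103516)
```

Run:
```python
from h import *
print(optics.camera_params('wrist'))
yaw=np.radians(-24.6); a=np.array([np.cos(yaw),np.sin(yaw),0])
# tool z down; y across bar
for s in (1,-1):
    y=s*np.array([-a[1],a[0],0]); z=np.array([0,0,-1.]); x=np.cross(y,z); R=np.stack([x,y,z],1)
    for p in ([430,269,220],[430,269,32]): 
        print(s,R[:,0].round(2),ctrl.solve_ik(np.array(p,float),R))
    yj=np.radians(-5.2); aj=np.array([np.cos(yj),np.sin(yj),0]); y=s*np.array([-aj[1],aj[0],0]); x=np.cross(y,z); R2=np.stack([x,y,z],1)
    print('jamb',ctrl.solve_ik(np.array([502.,51,79]),R2))
print(sensors.read_state()['eef_rot'])
```

```text
{'mtx': array([[297.31863964,   0.        , 252.87174301],
       [  0.        , 297.31863964, 190.49757463],
       [  0.        ,   0.        ,   1.        ]]), 'T_tool_cam': array([[-1.30847715e-03, -9.45026377e-01, -3.26991490e-01,
         8.31137059e+01],
       [ 9.99998878e-01, -1.47523733e-03,  2.61971659e-04,
         7.86090024e-01],
       [-7.29960179e-04, -3.26990780e-01,  9.45027247e-01,
        -1.18431644e+02],
       [ 0.00000000e+00,  0.00000000e+00,  0.00000000e+00,
         1.00000000e+00]])}
1 [-0.91  0.42  0.  ] [ 3.88238707e-01  9.62932397e-02  1.74591088e+00 -4.44089210e-16
  1.29938854e+00 -7.53206624e-01]
1 [-0.91  0.42  0.  ] [ 3.88238707e-01  3.73299066e-01  1.86558320e+00 -4.44089210e-16
  9.02710384e-01 -7.53206624e-01]
jamb [-7.04295979e-02  2.84819818e-01  1.85745399e+00 -4.44089210e-16
  9.99318847e-01 -1.55046880e+00]
-1 [ 0.91 -0.42  0.  ] [ 3.88238707e-01  9.62932397e-02  1.74591088e+00 -4.44089210e-16
  1.29938854e+00  2.38838603e+00]
-1 [ 0.91 -0.42  0.  ] [ 3.88238707e-01  3.73299066e-01  1.86558320e+00 -4.44089210e-16
  9.02710384e-01  2.38838603e+00]
jamb [-7.04295979e-02  2.84819818e-01  1.85745399e+00 -4.44089210e-16
  9.99318847e-01  1.59112385e+00]
[[ 9.72780017e-01  2.31730448e-01 -1.92455667e-04]
 [ 2.31730339e-01 -9.72777830e-01  2.08421802e-03]
 [ 2.95760171e-04 -2.07208346e-03 -9.99997809e-01]]
```

```bash
cat >> h.py <<'E'
def tool(yaw_deg):
    yaw=np.radians(yaw_deg); x=np.array([np.cos(yaw),np.sin(yaw),0]); z=np.array([0,0,-1.]); y=np.cross(z,x)
    return np.stack([x,y,z],1)
def wrist(name):
    s=sensors.read_state(); p,d=optics.grab_frame('wrist')
    np.savez(name,p=p,d=d,pos=s['eef_pos'],rot=s['eef_rot'],t=s['t'])
    return p,d,wcloud(d,s['eef_pos'],s['eef_rot'])
def wcloud(d,pos,rot):
    c=optics.camera_params('wrist');K=c['mtx'];T=c['T_tool_cam']
    v,u=np.mgrid[:384,:512]; x=(u-K[0,2])/K[0,0]; y=(v-K[1,2])/K[1,1]; th=np.hypot(x,y)+1e-9
    k=np.tan(th)/th
    C=np.stack([x*k*d,y*k*d,d],-1)
    return (C@T[:3,:3].T+T[:3,3])@np.asarray(rot).T+pos
def wproj(X,pos,rot):
    c=optics.camera_params('wrist');K=c['mtx'];T=c['T_tool_cam']
    t=(np.asarray(X,float)-pos)@np.asarray(rot); C=(t-T[:3,3])@T[:3,:3]
    r=np.hypot(C[...,0],C[...,1]); th=np.arctan2(r,C[...,2])
    return np.stack([K[0,2]+K[0,0]*th*C[...,0]/r,K[1,2]+K[1,1]*th*C[...,1]/r],-1)
E
python3 - <<'E'
from h import *
ctrl.move_ptp(np.array([430.,268,180]),tool(-24.6))
p,d,W=wrist('w1.npz')
cv2.imwrite('pics/w1.png',cv2.resize(p[:,:,::-1],(800,600)))
s=sensors.read_state();print(s['t'],s['eef_pos'],s['grip_width'])
E
```

```text
3.2417 [430.44851114 267.52195856 180.07755896] 85.26165291806521
```

View pics/w1.png

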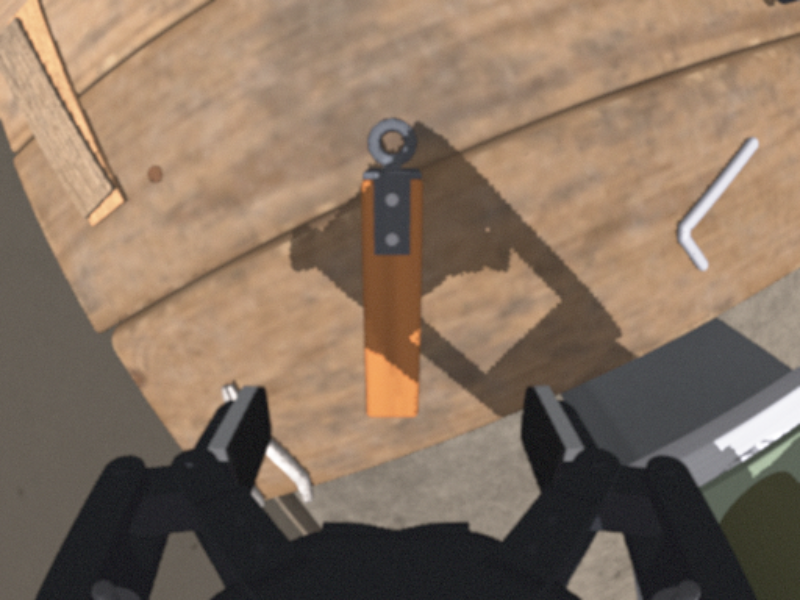

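The wrist view confirms a single knuckle at (391,141), with the bar running straight down to (393,415). The pin is at (715,200) and pliers are at (270,440), near the left finger. I'll measure the bar and check the pliers' clearance.

Run:
```python
from h import *
z=np.load('w1.npz');p,d=z['p'],z['d'];W=wcloud(d,z['pos'],z['rot'])
print('bench',[W[a,b].round(1) for a,b in ((60,200),(200,330),(60,400))])
m=(d>0)&(W[...,2]>38)&(W[...,2]<60)
m[:60]=0;m[275:]=0;m[:,:215]=0;m[:,290:]=0
X=W[m];print('top',len(X),X.mean(0),np.percentile(X[:,2],[5,50,95]),rect(X))
e=W[85:98,236:265]; mk=(e[...,2]>30)&(e[...,2]<42)
K=e[mk];print('knuckle',len(K),rect(K),np.median(K[:,2]), cv2.minEnclosingCircle(K[:,:2].astype(np.float32)))
# ellipse centre of hole px: (391,141)/1.5625
px=np.array([391,141])/1.5625
R=tool(-24.6)
best=min(((np.linalg.norm(wproj([x,y,38],z['pos'],z['rot'])-px),x,y) for x in np.arange(490,530,.5) for y in np.arange(210,250,.5)))
print('eye',best)
for px_ in ((148,250),(172,283),(185,305)): print('pliers',W[px_[1],px_[0]].round(0))
```

```text
bench [array([557.9, 264.6,   0.7]), array([367.4, 202. ,   1.2]), array([479.6,  67.9,  -6. ])]
top 6301 [436.3965961  265.70127871  46.36860059] [39.02633039 46.89251814 48.84523115] ((436.7387390136719, 265.817138671875), (34.32280731201172, 182.26425170898438), 65.11148071289062)
knuckle 211 ((507.6447448730469, 233.23388671875), (24.327159881591797, 10.663704872131348), 65.33918762207031) 38.52688105319871 ((507.52178955078125, 233.27545166015625), 13.211142539978027)Traceback (most recent call last):
  File "<stdin>", line 12, in <module>
  File "<stdin>", line 12, in <genexpr>
  File "h.py", line 28, in wproj
    c=optics.camera_params('wrist');K=c['mtx'];T=c['T_tool_cam']
ValueError: time passes only in moves, steps and waits
```

Run:
```python
from h import *
z=np.load('w1.npz');d=z['d'];W=wcloud(d,z['pos'],z['rot'])
for u,v in ((148,250),(150,246),(180,290),(186,300),(193,312)): print('pliers',W[v,u].round(0))
T,dt,WT=load('top')
for u,v in ((118,260),(117,275),(110,290),(120,290)): print('top pliers',WT[v,u].round(0))
```

```text
pliers [400. 415.  10.]
pliers [401. 415.   2.]
pliers [334. 410.   9.]
pliers [320. 409.  14.]
pliers [298. 412.  13.]
top pliers [396. 422.   4.]
top pliers [353. 423.   9.]
top pliers [311. 445.   0.]
top pliers [311. 413.   9.]
```

The bar mid is at (421.3,272.9), the eye at (507.5,233) with its top at z 38.5 (expected 38), and the bar's top is at 46–47 (expected 46). The 34 mm and 182 mm sizes agree with the description. The pliers are far enough away, so I'll grasp 10 mm forward of mid.

Run:
```python
from h import *
R=tool(-24.9)
ctrl.move_ptp(np.array([430.4,268.7,70]),R)
print(ctrl.move_l(np.array([430.4,268.7,33.]),vel=120,threshold=15))
s=sensors.read_state();print(s['t'],s['eef_pos'],s['force'])
ctrl.gripper_to(30,80)
s=sensors.read_state();print(s['t'],s['eef_pos'],s['force'],s['grip_width'])
ctrl.move_l(np.array([430.4,268.7,150.]),vel=150)
s=sensors.read_state();print(s['t'],s['eef_pos'],s['force'],s['grip_width'],s['wrist_torque'])
p,d,W=wrist('w2.npz')
cv2.imwrite('pics/w2.png',cv2.resize(p[:,:,::-1],(800,600)))
```

```text
False
4.2167 [431.59163065 269.19490178  34.36798463] [-0.31611277  0.91929916 -0.34612079]
4.7417 [431.1573046  269.06975308  33.79873997] [-0.08007873  0.19637745  4.26641546] 33.1869502269259
5.675 [429.20108269 268.19064012 148.58109261] [-0.05945839 -0.6596755  -2.66503652] 33.04842564105377 [0.00320327 0.06998214 0.01268171]
```

View pics/w2.png

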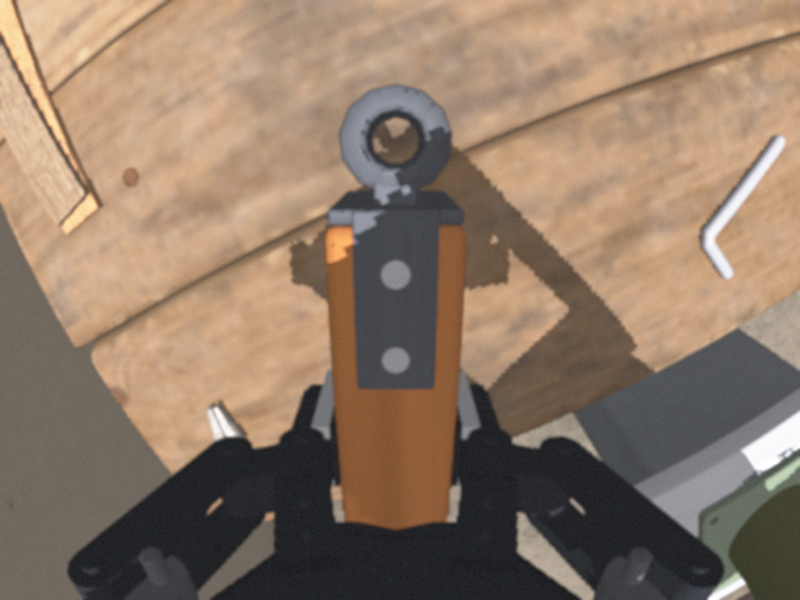

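Run:
```python
from h import *
R=tool(-5.2)
ctrl.move_ptp(np.array([447.6,56.4,120]),R)
ctrl.move_l(np.array([447.6,56.4,81.]),vel=120,threshold=20)
ctrl.hold(0.4)
s=sensors.read_state();print(s['t'],s['eef_pos'],s['eef_rot'],s['force'],s['grip_width'],s['wrist_torque'])
p,d,W=wrist('w3.npz')
cv2.imwrite('pics/w3.png',cv2.resize(p[:,:,::-1],(800,600)))
for n in ['side','top']:
    p,d=optics.grab_frame(n); np.savez('f_'+n,p=p,d=d)
    r=(slice(130,280),slice(170,370))
    cv2.imwrite(f'pics/{n}3.png',cv2.resize(p[r][:,:,::-1],(800,600)))
```

```text
7.4667 [447.98187318  56.32908126  81.48216931] [[ 9.95873167e-01 -9.07500324e-02  1.03333257e-03]
 [-9.07500160e-02 -9.95873702e-01 -6.28563203e-05]
 [ 1.03477294e-03 -3.11780242e-05 -9.99999464e-01]] [-0.59652779  0.23694072 -3.02196669] 33.031432935001135 [-0.00069444  0.00104871 -0.02368309]
```

View pics/w3.png

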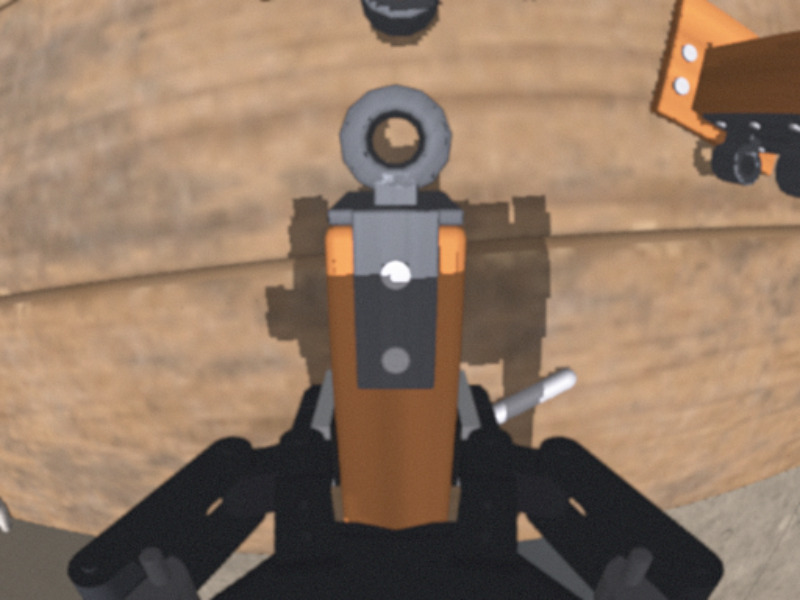

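View pics/side3.png

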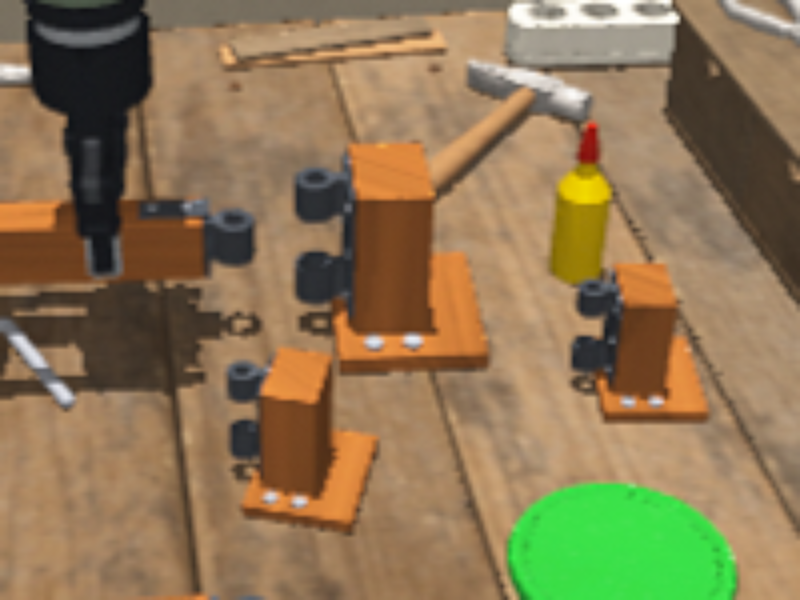

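The held bar is level and points at the jamb. In the wrist view the eye is at (396,140) and the jamb's upper knuckle edge shows at (400,20). The side view shows the knuckle level with the gap. Next I'll measure the eye relative to the jamb from the wrist, top and side clouds.

Run:
```python
from h import *
from scipy.optimize import least_squares
z=np.load('w3.npz');p,d,pos,rot=z['p'],z['d'],z['pos'],z['rot'];W=wcloud(d,pos,rot)
def fitc(X):
    f=lambda c:np.hypot(X[:,0]-c[0],X[:,1]-c[1])-14
    return least_squares(f,X[:,:2].mean(0)).x
T=(W-pos)@rot
# bar top plane
m=np.zeros(d.shape,bool);m[150:330,212:298]=1
X=T[m&(d>0)&(abs(W[...,2]-93.5)<7)];A=np.c_[X[:,:2],np.ones(len(X))];c=np.linalg.lstsq(A,X[:,2],rcond=None)[0]
print('bar top plane (tool)',c, np.median(X[:,2]))
m[:]=0;m[50:122,210:297]=1
k=m&(d>0)&(abs(W[...,2]-85)<6);X=T[k]
print('knuckle',len(X),np.median(X[:,2]),X[:,0].min(),X[:,0].max(),X[:,1].min(),X[:,1].max(),'rect',rect(X[X[:,0]>73]))
Y=X[X[:,0]>72]; print('enc',cv2.minEnclosingCircle(Y[:,:2].astype(np.float32)))
# hole pixels -> centre by contour of outer ring
# jamb upper knuckle visible
m[:]=0;m[0:30,220:290]=1
k=m&(d>0)&(W[...,2]>80)&(W[...,2]<125);J=W[k];print('jamb kn',len(J),J.min(0),J.max(0))
for n in ['top','side']:
    p,d,W=load(n);h=cv2.cvtColor(p,cv2.COLOR_RGB2HSV);wood=(h[...,0]<16)&(h[...,1]>150)
    ax0=np.array([587,43])
    r=np.hypot(*(W[...,:2]-ax0).transpose(2,0,1))
    t=(W[...,2]>105)&(r<22)&~wood&(W[...,2]<125); 
    X=W[t];xx=(X[:,:2]-ax0)@[.996,-.09]; X=X[xx<12]
    print(n,'jamb top kn',len(X),X.mean(0),rect(X),cv2.minEnclosingCircle(X[:,:2].astype(np.float32)))
    m=wood&(W[...,2]>117)&(W[...,2]<126)&(abs(W[...,0]-636)<60)&(abs(W[...,1]-39)<60)
    print(' post',m.sum(),rect(W[m]))
    e0=np.array([447.98,56.33])+85*rot[:2,0]
    r=np.hypot(*(W[...,:2]-e0).transpose(2,0,1)); t=(W[...,2]>79)&(W[...,2]<91)&(r<22);X=W[t];xx=(X[:,:2]-e0)@[.996,-.09]; X=X[xx>-12]
    print('  arm kn',e0,len(X),X.mean(0),cv2.minEnclosingCircle(X[:,:2].astype(np.float32)))
```

```text
bar top plane (tool) [-1.61064427e-02  4.65339886e-03 -1.31273485e+01] -13.402338297177588
knuckle 3005 -4.737617221747052 71.95938487945821 97.98973675426639 -12.542711781412866 15.166887076196355 rect ((85.53609466552734, 1.3142404556274414), (27.683631896972656, 24.967185974121094), 89.06602478027344)
enc ((84.46892547607422, 1.2373290061950684), 13.939184188842773)Traceback (most recent call last):
  File "<stdin>", line 19, in <module>
    return umr_minimum(a, axis, None, out, keepdims, initial, where)
ValueError: zero-size array to reduction operation minimum which has no identity
```

Run:
```python
from h import *
z=np.load('w3.npz');p,d,pos,rot=z['p'],z['d'],z['pos'],z['rot'];W=wcloud(d,pos,rot)
m=np.zeros(d.shape,bool);m[0:30,220:290]=1
print(W[2:26:4,256].round(0))
for n in ['top','side']:
    p,d,W=load(n);h=cv2.cvtColor(p,cv2.COLOR_RGB2HSV);wood=(h[...,0]<16)&(h[...,1]>150)
    ax0=np.array([587,43])
    r=np.hypot(*(W[...,:2]-ax0).transpose(2,0,1))
    t=(W[...,2]>105)&(r<22)&~wood&(W[...,2]<125); 
    X=W[t];xx=(X[:,:2]-ax0)@[.996,-.09]; X=X[xx<12]
    print(n,'jamb top kn',len(X),X.mean(0),cv2.minEnclosingCircle(X[:,:2].astype(np.float32)))
    m=wood&(W[...,2]>115)&(W[...,2]<126)&(abs(W[...,0]-636)<60)&(abs(W[...,1]-39)<60)
    print(' post',m.sum(),np.median(W[m][:,2]),rect(W[m]))
    e0=np.array([447.98,56.33])+85*rot[:2,0]
    r=np.hypot(*(W[...,:2]-e0).transpose(2,0,1)); t=(W[...,2]>79)&(W[...,2]<91)&(r<22);X=W[t];xx=(X[:,:2]-e0)@[.996,-.09]; X=X[xx>-12]
    print('  arm kn',e0,len(X),X.mean(0),cv2.minEnclosingCircle(X[:,:2].astype(np.float32)))
```

```text
[[577.  42.  52.]
 [575.  42.  51.]
 [572.  42.  52.]
 [572.  42.  46.]
 [572.  42.  37.]
 [571.  42.  29.]]
top jamb top kn 66 [586.07163985  43.44006035 115.1349184 ] ((586.1864013671875, 42.92917251586914), 13.901251792907715)
 post 297 120.500224620623 ((635.9119262695312, 39.033714294433594), (69.63113403320312, 48.97050857543945), 85.62721252441406)
  arm kn [532.62921916  48.61624864] 58 [533.1516976   49.02810474  84.82035312] ((533.08740234375, 49.254634857177734), 13.256237983703613)
side jamb top kn 81 [585.67937857  36.55626408 113.00756985] ((586.8916625976562, 38.07712173461914), 15.25634479522705)
 post 289 120.6583827130508 ((634.6879272460938, 34.882957458496094), (72.28886413574219, 49.38671875), 86.14413452148438)
  arm kn [532.62921916  48.61624864] 61 [533.23723624  44.16619711  83.40524722] ((532.9087524414062, 44.851959228515625), 14.048877716064453)
```

Relative measurements agree: the jamb axis is about (53.2,−6.3) mm from the eye, and the eye height is 70–71 mm. I'll advance to 18 mm short and look straight down with the wrist camera.

Run:
```python
from h import *
R=tool(-4.6); u=R[:,0]
ax=np.array([585.8,42.3,0]); tgt=ax-(18+85)*u; tgt[2]=80.4
print(tgt, ctrl.move_l(tgt,rot=R,vel=60,threshold=8)); ctrl.hold(0.4)
s=sensors.read_state();print(s['t'],s['eef_pos'],s['eef_rot'][:,0],s['force'])
p,d,W=wrist('w4.npz')
cv2.imwrite('pics/w4.png',cv2.resize(p[:,:,::-1],(800,600)))
p,d=optics.grab_frame('side'); np.savez('f_side',p=p,d=d)
cv2.imwrite(f'pics/side4.png',cv2.resize(p[150:225,215:315,::-1],(800,600),interpolation=cv2.INTER_CUBIC))
```

```text
[483.13177552  50.56048921  80.4       ] False
8.7667 [483.01109654  50.59932921  80.45302352] [ 9.96783759e-01 -8.01382412e-02  3.00584320e-05] [ 0.78048256 -0.84209256 -2.47151521]
```

View pics/w4.png

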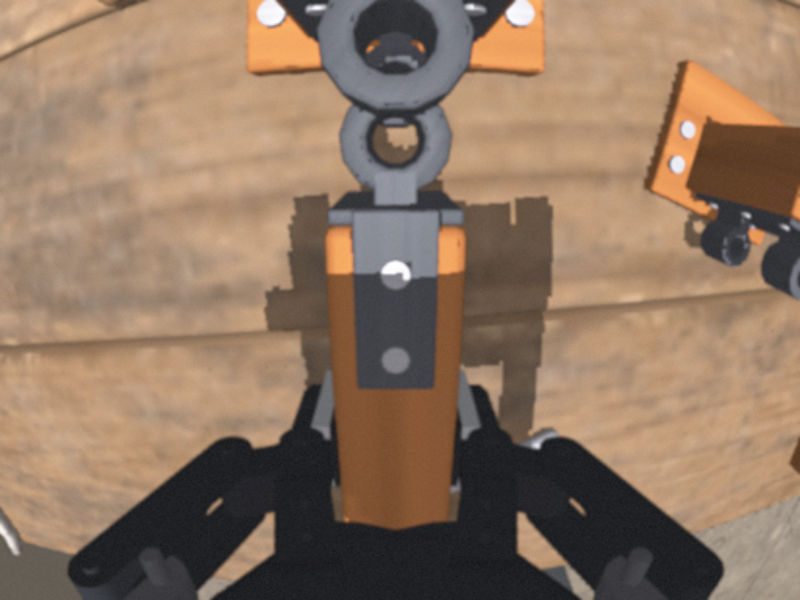

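View pics/side4.png

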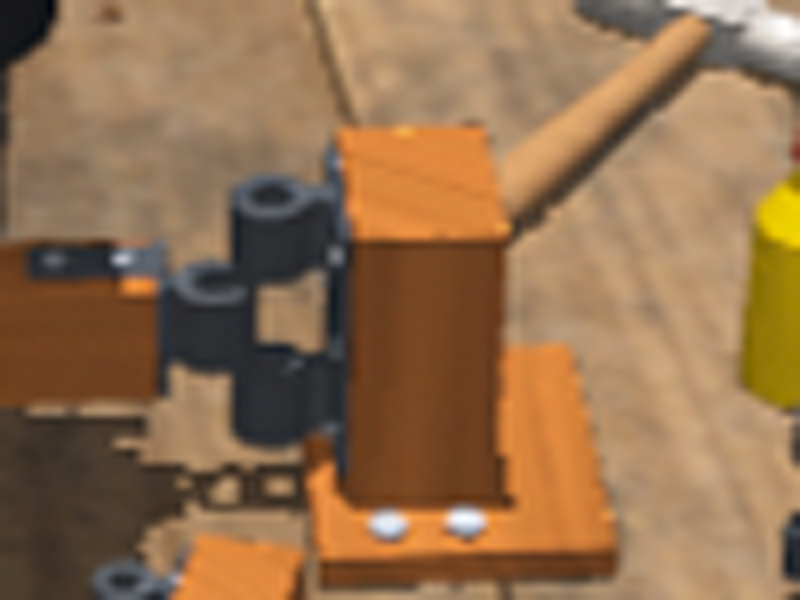

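The knuckle is entering the gap with clearance above and below. In the wrist view the jamb's upper knuckle is at (396,38) and the eye at (396,140), so they are in line sideways. I'll measure both in the tool frame.

```bash
cat > meas.py <<'E'
from h import *
from scipy.optimize import least_squares
def circ(T,d,zlo,zhi,c0,rr=14):
    """top-face centre in tool frame from outer/inner ring: fit circle r=14 to outer boundary pts"""
    m=(d>0)&(T[...,2]>zlo)&(T[...,2]<zhi)&(np.hypot(T[...,0]-c0[0],T[...,1]-c0[1])<18)
    X=T[m]; return m,X
if __name__=='__main__':
    import sys
    z=np.load(sys.argv[1]);d,pos,rot=z['d'],z['pos'],z['rot'];W=wcloud(d,pos,rot);T=(W-pos)@rot
    off=float(sys.argv[2])
    for nm,c0,zt in (('eye',(85,1),-4.7),('jamb',(85+off,1),-36.8)):
        m,X=circ(T,d,zt-5,zt+5,c0)
        zt=np.median(X[:,2]);m,X=circ(T,d,zt-2.5,zt+2.5,c0)
        # outer edge: max radius per angle about the centre, iterated fit; and inner hole
        c=np.array(c0,float)
        for it in range(4):
            a=np.arctan2(X[:,1]-c[1],X[:,0]-c[0]);r=np.hypot(*(X[:,:2]-c).T)
            b=((a+np.pi)/(2*np.pi)*36).astype(int)
            E=np.array([X[b==i][np.argmax(r[b==i])] for i in range(36) if (b==i).sum()>3])
            I=np.array([X[b==i][np.argmin(r[b==i])] for i in range(36) if (b==i).sum()>3])
            if it==0: print(nm,'bins',len(E))
            s=least_squares(lambda q:np.hypot(E[:,0]-q[0],E[:,1]-q[1])-q[2],[*c,14],loss='soft_l1');c=s.x[:2]
        h=least_squares(lambda q:np.hypot(I[:,0]-q[0],I[:,1]-q[1])-q[2],[*c,7],loss='soft_l1')
        print(nm,'n',len(X),'ztop',zt.round(2),'outer',s.x.round(2),'hole',h.x.round(2))
E
python3 meas.py w4.npz 18
```

```text
eye bins 28
eye n 2428 ztop -4.77 outer [82.84  1.08 13.74] hole [84.49  1.13  6.95]
jamb bins 36
jamb n 4240 ztop -37.07 outer [100.87   1.14  12.55] hole [102.6    1.07   6.75]
```

Sideways offset is ≈0, the remaining distance is 18.1 mm, and the eye is about 0.3 mm low. Advancing 17.4 mm slowly with a force guard.

```bash
python3 - <<'E'
from h import *
R=tool(-4.6); s=sensors.read_state(); f0=s['force']
tgt=np.array([483.132,50.56,80.7])+17.4*R[:,0]
print(ctrl.move_l(tgt,rot=R,vel=30,threshold=6)); ctrl.hold(0.5)
s=sensors.read_state();print(s['t'],s['eef_pos'],tgt,s['force'],f0,s['grip_width'])
p,d,W=wrist('w5.npz')
cv2.imwrite('pics/w5.png',cv2.resize(p[:300,100:400,::-1],(600,600)))
p,d=optics.grab_frame('side'); np.savez('f_side',p=p,d=d)
cv2.imwrite(f'pics/side5.png',cv2.resize(p[150:225,215:315,::-1],(800,600),interpolation=cv2.INTER_CUBIC))
E
python3 meas.py w5.npz 0.7
```

```text
False
10.1 [500.47004504  49.1791268   80.74874845] [500.47595249  49.16453872  80.7       ] [ 0.28698534  0.35471924 -2.01627014] [ 0.41318643 -0.20229886 -2.77344412] 33.31984476146849
eye bins 20
eye n 213 ztop -4.05 outer [85.45  1.07  7.25] hole [84.18  1.15  7.  ]
jamb bins 36
jamb n 6342 ztop -36.89 outer [85.69  1.01 13.95] hole [85.35  1.05  6.76]
```

View pics/w5.png

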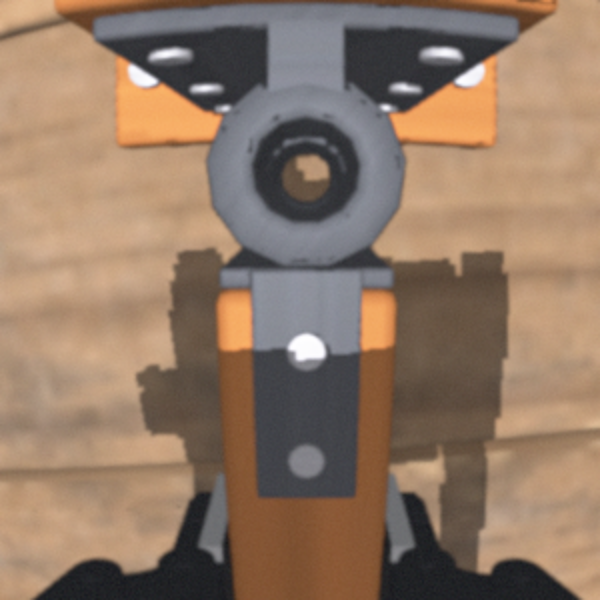

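View pics/side5.png

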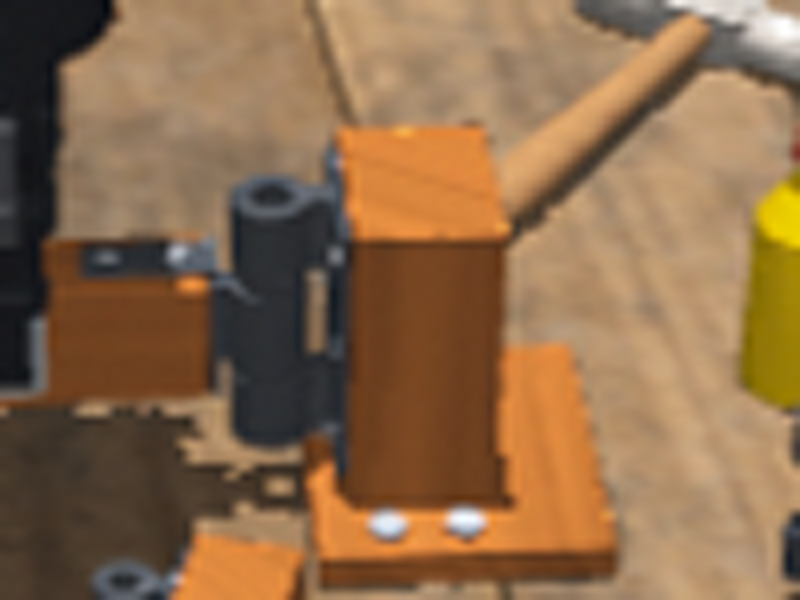

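The holes are coaxial in the wrist view, at (305,170), and the side view shows one continuous barrel. The vertical force reads 0.75 N different from before, so I'll check whether that is noise or contact.

Run:
```python
from h import *
F=[]
for i in range(12):
    ctrl.hold(0.1); F.append(sensors.read_state()['force'])
F=np.array(F);s=sensors.read_state();print(s['t'],F.mean(0),F.std(0),s['eef_pos'],s['grip_width'],s['wrist_torque'])
```

```text
11.4 [-0.08547414 -0.13584746 -2.73958365] [0.54461174 0.4349409  0.50443056] [500.50808333  49.17898836  80.72186089] 33.41163992844359 [-0.01727524 -0.05813541 -0.00377271]
```

The mean force is (−0.1,−0.1,−2.74) N, which is the arm's 0.28 kg weight alone. There is no jamb contact, so I'm handing in.

Run:
```python
from plant import ctrl
ctrl.finish_job()
```

```text
the job is handed in; nothing more can be done
```

I picked up the single-knuckle arm (the left one), brought it in level from the front into the largest jamb's gap, and handed the job in while still holding it, at about 11.4 s. No verdict is reported.

My last checks, before hand-in:
- **Holes:** in the wrist view they lie within about 1.2 mm along the bar and 0.1 mm sideways. I left the arm slightly short on purpose, to keep its end plate off the knuckles.
- **Height:** the relative heights put the eye within about 1 mm of mid-gap. The last wrist reading gave 0.8 mm low and the one before it 0.3 mm low. That last reading came from only a few visible pixels through the upper hole.
- **Level and direction:** the wrist depth data suggest about 0.016 rad of tilt, possibly just camera calibration. The jamb's yaw measured −3.9° to −5.2°, and I used −4.6°.
- **Contact with the jamb:** the mean wrist force was 2.74 N downward and about 0 N sideways. That is the arm's own weight, so the jamb is carrying nothing. A single reading 0.75 N off turned out to be noise.
- **Cameras:** the wrist camera showed a roughly 1 mm sideways bias, and the top and side cameras differed by about 5 mm in y. I therefore aligned using differences within one picture.
- **Other objects:** I did not touch the forked arm, pin, hammer or glue bottle. I did not re-measure their positions.

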